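# Back the pellet press off by one turn

### The job

The small bench press has finished pressing and its ram is still down at the die. Back it off exactly one full turn, counter-clockwise seen from above, so that the handle comes back to where it started: push the hand wheel round by its upright handle with a fingertip or the outside of the fingers. Do not grip or force the handle or push on the rim or spokes, and leave the die and the other things on the bench where they are.

Things in the scene. Friction and masses are not known exactly. Their poses are not given: they have to be found in the camera images.
- press: Grey cast bench press, fixed to the bench, its front facing the robot within about 40 degrees. Base 180 x 160 mm and 34 mm high, two upright steel columns 22 mm thick, 60 mm left and right of the middle, and a crosshead 56 x 158 mm whose top is 181 mm above the bench (nuts on it reach 193 mm). A vertical screw passes through the middle of the crosshead and carries the hand wheel on top. Origin: centre of the underside, on the wheel's axis; z up.
- hub_top (a point): Point on the vertical axis of the hand wheel, on top of its hub, about 230 mm above the bench (a small nut 16 mm thick, 8 mm high, stands on it).
- wheel (a joint): Angle of the hand wheel about its vertical axis, rad. It grows counter-clockwise seen from above; one turn is 6.283. It starts somewhere from 0 to 1.2. The screw is stiff and does not coast: about 0.28 N m, some 5 N at the handle, and it stays where it is left. Each turn raises ram, wheel and handle together by 4 mm. It goes about two turns before the end of the screw.
- rim: Rim and three spokes of the aluminium hand wheel, lying level: a round bar 15 mm thick bent to a ring of 135 mm outer diameter, the hub 40 mm wide in its middle. Origin on the axis, on the underside of the hub, about 204 mm above the bench; the top of the rim is about 224 mm above the bench, that of the handle's boss about 226 mm. Its x axis points from the axis along the one spoke that carries the handle.
- handle: Upright black revolving handle of the hand wheel, standing on the rim at the end of one spoke, 60 mm from the wheel's axis: a round sleeve 20 to 25 mm thick and 60 mm tall, free to spin on its own pin. Origin at its centre, about 257 mm above the bench, so it spans from 227 to 287 mm. z up. At the end it must be back over the spot where it started (4 mm higher).
- die: Loose steel pellet die standing on the press's bed under the ram: 54 mm wide foot, 46 mm wide body, plunger on top, 62 mm tall in all. Origin: centre of its underside, 42 mm above the bench. Must stay there.
- jar: Loose amber screw-lid jar, 56 mm wide, 75 mm tall, about 160 mm from the wheel's axis. Origin: centre of its underside. Leave alone.
- bottle: Loose clear bottle with a blue cap, 80 mm wide, 165 mm tall, about 210 mm from the wheel's axis. Origin: centre of its underside. Leave alone.
- mortar: Loose white ceramic mortar, 100 mm wide, 45 mm tall, with its pestle leaning in it up to about 90 mm. Origin: centre of its underside. Leave alone.
- spatula: Loose steel laboratory spatula, a bar 6 mm wide and 4 mm thick with a 14 mm wide flat blade, 175 mm long, lying on the bench between robot and press. Leave alone.
There are look-alikes about, which are no part of the job. Leave any blue or green look-alike of the die alone.

How it is judged:
By the outcome, as a careful person would: the job done as asked, in the order asked, and still so for the second after the job is handed in, with the robot touching nothing.
It also fails if it takes over 61 s, if anything falls off the work surface, if the arm or the gripper's body presses on something with over 40 N, if the wrist force passes 120 N, or if a joint passes its speed limit or range.

### The arm

A 6-joint arm with a two-finger parallel gripper is mounted at the origin on the work surface. World frame = base frame: x ahead of the robot, y to its left, z up, the work surface at z = 0. Lengths are in m, angles in rad, forces in N, time in s.
With the tool pointing down it reaches from about 0.25 to 0.775 m from the base axis. Payload 4 kg.
Tool frame: the origin (TCP) lies where the fingers leave the gripper's body, on its centre line; the fingertips stand 97 mm ahead of it and the grasp point (between the pads) lies 78 mm ahead of it; z points along the fingers, x is the direction in which the jaws open and shut, and the axes are right-handed (so a half turn about z gives the same grasp; the last joint's range is limited). The gripper opens to 94 mm and grips with 3 to 60 N. Pads are 16 mm wide; open, the fingers measure 119 mm over their backs; the gripper's body (75 mm by 177 mm) begins 78 mm behind the grasp point.
Start: joints at [1.104, 0.087, 1.371, -0, 1.684, -0.103], TCP at [0.196, 0.514, 0.303] pointing down, gripper open.
Joint ranges: [-3.1, 3.1], [-0.76, 2.03], [0.27, 2.55], [-1.08, 4.22], [0.17, 2.65], [-2.57, 2.57]. Speed limits (rad/s): [2.79, 2.79, 3.14, 3.14, 3.14, 3.14].

### API

Orientations are given as [roll, pitch, yaw] about the fixed x, y, z axes, in that order (R = Rz(yaw) Ry(pitch) Rx(roll)).
In Python, from bench import * gives the robot as it stands.
- The arm moves only by the tool jog_arm, never from a script. Its argument "moves" is a list of rows, each a list of 7 numbers: the turn, a rotation vector about the world's x, y, z in rad, then the shift along the world's x, y, z in mm, then the finger opening in mm, from 0 to 94. In form: [[rx, ry, rz, tx, ty, tz, fingers], ...]. A call has 1 to 12 rows; each row shifts and turns the commanded pose from where the row before left it; what a row does not reach is not made up. A row lasts 1/8 s, in which the tool goes at most 62.5 mm and 10.7 degrees, less where a joint would pass 70% of its speed; a pose out of reach is approached as far as the arm can. A call is refused whole if a number of a shift passes 62.5 or a number of a turn 0.188, either way. A call with a gripper value outside its range is refused whole. The fingers move at their own pace and stop on an object; the grip force is fixed at half the most. Time passes only in rows, so rows that do not move let the fingers close. It gives the time, the measured TCP pose, the force and the opening at its end, in the units of the state.
- get_obs(): the state, without advancing time (a new reading comes with each control period).
- snapshot(name): name is "scene" or "top" or "wrist"; returns the picture (420x560x3 uint8, red, green, blue); there is no depth.
- get_calibration(name): a dict with "camera_matrix" (3x3 intrinsics, pixels), "R" (3x3) and "t" (3): a world point X has camera coordinates R X + t. Camera axes: x right, y down, z forward; pixel columns grow to the right and rows downward; lengths in m; the calibration is good to about 2 mm. A picture is of the moment at which its call begins: read the wrist's pose just before it. get_calibration takes no time and is no camera call; for the wrist camera it gives the pose at the moment of the call.
- close_job(): hands the job in, once; it reports no verdict.
Trained networks look in the newest picture that a camera, given by its name, has taken for a name from the list of things; names that differ only in an ending like _2 or _b are one class to them, and where a whole thing is asked for, a point or a joint stands for the part that bears it (a point fixed in the world has none). Each returns a list of dicts, best first, with "conf" (0 to 1); they miss things now and then, are a little off and sometimes report something else, mostly with a low value. They report only what shows in the picture. A call takes as long as a camera call. They do not tell look-alikes from the thing itself.
- look_for(label, camera): "bbox" ([left, top, right, bottom] in pixels, round what is visible of it).
The state is a dict: "time": time; "joint_positions": joint angles; "qvel": joint speeds; "joint_torque": joint torques, N m; "tool_pos": TCP position; "ee_rot": TCP orientation; "wrist_force": force on the tool from outside, world axes, zero at the start; "wrist_torque": the same for the moment, N m; "width": finger opening in m.
Only numpy, scipy, OpenCV 4.12 (cv2) and the standard library are available. Lean on these libraries where they do the work, as an engineer would, in place of code of your own. Each camera call takes 0.05 s, during which the arm holds its last target.

## Working session

There is one attempt and no reset: what is moved stays moved. The work goes in short steps, Python scripts to look and compute and a tool call to move; the robot and the scene stay as the last step left them, time stands still between calls to the robot, and variables do not carry over. Pictures are saved under pics/ and viewed, and the job is handed in when it is done.

Besides the shell and the picture viewer there is one more tool, called after "Request:" as name([rows], argument=value, ...), one row to a line, values as JSON. jog_arm: Moves the arm, as the interface text tells. Its arguments: {"type":"object","properties":{"moves":{"type":"array","items":{"type":"array","items":{"type":"number"}}}},"required":["moves"]}

```bash
mkdir -p pics; ls; python3 - <<'E'
from bench import *
import cv2
o=get_obs();print(o)
for n in("scene","top","wrist"):
    im=snapshot(n);cv2.imwrite(f"pics/{n}0.png",im[:,:,::-1]);c=get_calibration(n);print(n,c)
    for l in("handle","rim","press","jar","bottle","mortar"):
        print(l,[(d["bbox"],round(d["conf"],2)) for d in look_for(l,n)][:3])
E
```

```text
pics
{'time': 0.0, 'joint_positions': array([ 1.10392391e+00,  8.79521099e-02,  1.37224312e+00, -3.23062182e-05,
        1.68359514e+00, -1.03082661e-01]), 'qvel': array([-8.85484234e-04,  1.70209366e-03,  4.47438324e-05,  8.71226559e-05,
        7.05972330e-04, -9.20616143e-04]), 'joint_torque': array([-3.34194256e-04, -3.40182066e+01, -3.02425218e+01,  7.16055511e-02,
        3.30500398e-02, -1.83835314e-04]), 'tool_pos': array([0.1955515 , 0.5137031 , 0.30151118]), 'ee_rot': array([-3.14139845e+00,  2.18935049e-03,  1.20700318e+00]), 'wrist_force': array([-0.42356822, -0.02178874, -0.7178844 ]), 'wrist_torque': array([ 0.0454549 ,  0.04440791, -0.02631133]), 'width': 0.0938702288242342}
scene {'camera_matrix': array([[521.13919296,   0.        , 281.19394287],
       [  0.        , 521.13919296, 210.13387857],
       [  0.        ,   0.        ,   1.        ]]), 'R': array([[-0.59900438,  0.80073369,  0.00439561],
       [ 0.64312244,  0.48435615, -0.5931211 ],
       [-0.47706109, -0.35245522, -0.80510126]]), 't': array([ 0.26587242, -0.3039478 ,  1.38089053])}
handle [([294.3, 1
[... 597 characters left out ...]
6875, 0.5833945 , 1.24109487])}
handle []
rim []
press [([227.2, 200.8, 317.7, 293.3], 0.76)]
jar []
bottle [([150.7, 226.6, 194.9, 258.5], 0.72)]
mortar [([321.4, 191.7, 360.7, 236.2], 0.78)]
wrist {'camera_matrix': array([[335.44762617,   0.        , 279.50603657],
       [  0.        , 335.44762617, 202.50556823],
       [  0.        ,   0.        ,   1.        ]]), 'R': array([[ 3.56516324e-01,  9.34289086e-01, -1.22580922e-04],
       [ 9.10033136e-01, -3.47230764e-01,  2.26429873e-01],
       [ 2.11508395e-01, -8.08374987e-02, -9.74027462e-01]]), 't': array([-0.55087943, -0.02222423,  0.38910198])}
handle []
rim []
press []
jar [([124.5, 370.0, 142.4, 380.2], 0.71)]
bottle []
mortar []
```

```bash
python3 - <<'E'
import cv2
a=cv2.imread("pics/scene0.png");b=cv2.imread("pics/top0.png")
cv2.imwrite("pics/s1.png",cv2.resize(a[120:330,180:450],None,fx=2.9,fy=2.9-.1,interpolation=2) if 0 else cv2.resize(a[120:330,180:450],None,fx=2.8,fy=2.8,interpolation=2))
cv2.imwrite("pics/t1.png",cv2.resize(b[160:310,130:380],None,fx=3,fy=3,interpolation=2))
E
```

```text
(no output)
```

View pics/s1.png

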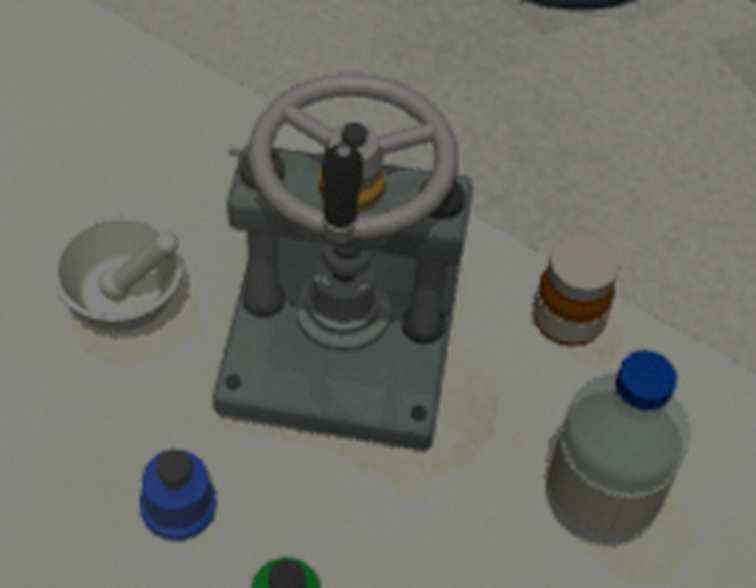

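View pics/t1.png

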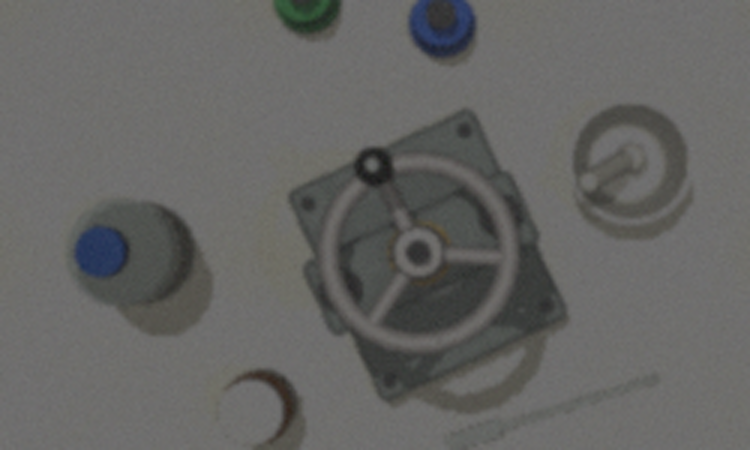

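View pics/scene0.png

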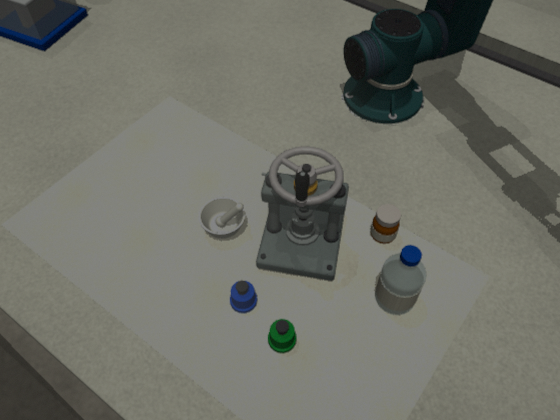

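```bash
cat > h.py <<'E'
from bench import *
import numpy as np
def ray(n,u,v,z,c=None):
    c=c or get_calibration(n);K,R,t=c["camera_matrix"],c["R"],c["t"]
    d=R.T@np.linalg.solve(K,[u,v,1.]);o=-R.T@t
    return o+d*(z-o[2])/d[2]
def proj(n,X):
    c=get_calibration(n);p=c["camera_matrix"]@(c["R"]@np.asarray(X,float)+c["t"]);return p[:2]/p[2]
T=lambda x,y:(130+(x+.5)/3-.5,160+(y+.5)/3-.5)
S=lambda x,y:(180+(x+.5)/2.8-.5,120+(y+.5)/2.8-.5)
E
python3 - <<'E'
from h import *
np.set_printoptions(precision=4,suppress=True)
print("nut",ray("top",*T(418,251),.238),ray("scene",*S(355,130),.238))
print("hubtop",ray("top",*T(418,251),.230))
print("handle",ray("top",*T(374,166),.287),ray("scene",*S(344,150),.287))
for p in [(321,251),(518,251),(418,154),(420,352)]: print("rim",ray("top",*T(*p),.2165))
print("rimS",[ray("scene",*S(*p),.2165) for p in [(249,148),(460,160),(353,74),(350,235)]])
print("jar lid",ray("top",*T(252,410),.075),"bottle cap",ray("top",*T(101,251),.165),"mortar",ray("top",*T(631,165),.045))
print("spat",ray("top",*T(450,440),.0),ray("top",*T(655,378),.0))
print("press corners",[ray("top",*T(*p),.034)[:2] for p in [(470,110),(566,318),(388,402),(291,195)]])
E
```

```text
nut [0.5013 0.0945 0.238 ] [0.4994 0.0958 0.238 ]
hubtop [0.5013 0.0947 0.23  ]
handle [0.5531 0.1206 0.287 ] [0.5522 0.1226 0.287 ]
rim [0.5008 0.1593 0.2165]
rim [0.5021 0.0293 0.2165]
rim [0.5656 0.0959 0.2165]
rim [0.4352 0.0931 0.2165]
rimS [array([0.537 , 0.0402, 0.2165]), array([0.4639, 0.1538, 0.2165]), array([0.4437, 0.0561, 0.2165]), array([0.5551, 0.1324, 0.2165])]
jar lid [0.3831 0.2223 0.075 ] bottle cap [0.4995 0.3174 0.165 ] mortar [ 0.5702 -0.0616  0.045 ]
spat [0.3548 0.0757 0.    ] [ 0.4052 -0.0851  0.    ]
press corners [array([0.6126, 0.0622]), array([ 0.4525, -0.013 ]), array([0.3867, 0.1232]), array([0.5451, 0.2006])]
```

Request:
jog_arm([
  [0,0,0,0,0,50,0],
  [0,0,0,0,0,50,0],
  [0,0,0,0,-20,18,0],
  [0,0,0,35,-45,0,0],
  [0,0,0,40,-45,0,0],
  [0,0,0,40,-45,0,0],
  [0,0,0,40,-45,0,0],
  [0,0,0,40,-45,0,0],
  [0,0,0,40,-45,0,0],
])

```text
time: 2.17
tool_pos: [0.4309, 0.2216, 0.4196]
ee_rot: [-3.14, 0.001, 1.207]
wrist_force: [0.2, 1.2, -0.2]
width: 0.0071
```

```bash
python3 - <<'E'
import numpy as np
C=np.array([.5005,.095]);yaw=1.207;ex=np.array([np.cos(yaw),np.sin(yaw)]);ey=np.array([-ex[1],ex[0]])
def dist(b,h):
    d=h-b;l=np.array([d@ex,d@ey]);q=np.clip(l,[-.0125,-.008],[.0125,.008]);v=l-q
    return np.hypot(*v),(ex*v[0]+ey*v[1])
for rb in(.058,):
  for phi in range(27,27+361,15):
    h=C+.06*np.array([np.cos(np.radians(phi)),np.sin(np.radians(phi))])
    for lag in np.arange(35,5,-.1):
        a=np.radians(phi-lag);b=C+rb*np.array([np.cos(a),np.sin(a)])
        D,v=dist(b,h)
        if D<.0115:break
    t=np.array([-np.sin(np.radians(phi)),np.cos(np.radians(phi))])
    print(phi,round(lag,1),round(np.degrees(np.arccos(v@t/D))),np.round(b,4))
E
```

```text
27 25.7 20 [0.5585 0.0963]
42 24.7 1 [0.5559 0.1122]
57 21.4 12 [0.5477 0.1288]
72 19.3 3 [0.5356 0.1411]
87 18.9 18 [0.5221 0.1488]
102 19.8 33 [0.5084 0.1525]
117 22.3 48 [0.4957 0.1528]
132 25.0 32 [0.4835 0.1505]
147 25.6 13 [0.4703 0.1445]
162 24.0 3 [0.4574 0.1338]
177 23.3 18 [0.4485 0.1207]
192 24.3 33 [0.4438 0.1074]
207 25.7 20 [0.4425 0.0937]
222 24.7 1 [0.4451 0.0778]
237 21.4 12 [0.4533 0.0612]
252 19.3 3 [0.4654 0.0489]
267 18.9 18 [0.4789 0.0412]
282 19.8 33 [0.4926 0.0375]
297 22.3 48 [0.5053 0.0372]
312 25.0 32 [0.5175 0.0395]
327 25.6 13 [0.5307 0.0455]
342 24.0 3 [0.5436 0.0562]
357 23.3 18 [0.5525 0.0693]
372 24.3 33 [0.5572 0.0826]
387 25.7 20 [0.5585 0.0963]
```

Request:
jog_arm([
  [0,0,0,0,0,0,0],
  [0,0,0,30,-35,0,0],
  [0,0,0,30,-35,0,0],
  [0,0,0,30,-35,0,0],
  [0,0,0,30,-32,0,0],
  [0,0,0,0,0,0,0],
  [0,0,0,0,0,0,0],
])

```text
time: 3.05
tool_pos: [0.5498, 0.0881, 0.4203]
ee_rot: [-3.14, -0.0, 1.208]
wrist_force: [0.6, -0.1, -0.0]
width: 0.0005
```

```bash
python3 - <<'E'
from h import *
import cv2
im=snapshot("wrist");c=get_calibration("wrist");np.save("pics/w.npy",c,allow_pickle=True)
cv2.imwrite("pics/w1.png",im[:,:,::-1])
im=snapshot("scene");cv2.imwrite("pics/s2.png",cv2.resize(im[100:310,180:450,::-1],None,fx=2.8,fy=2.8,interpolation=2))
print(proj("wrist",[.5005,.095,.238]),proj("wrist",[.5535,.122,.287]),get_obs()["tool_pos"])
E
```

```text
[263.82829758 147.93070763] [327.4377342  213.80570747] [0.54964224 0.0884039  0.42105685]
```

View pics/w1.png

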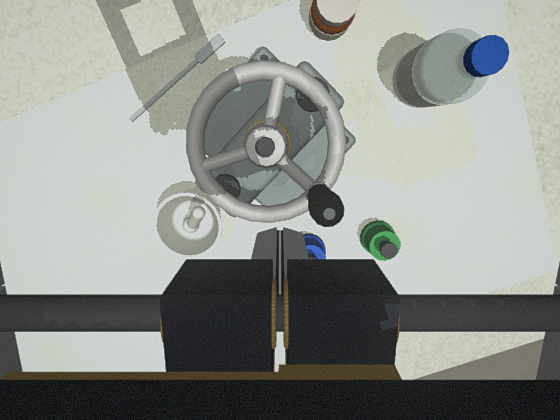

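View pics/s2.png

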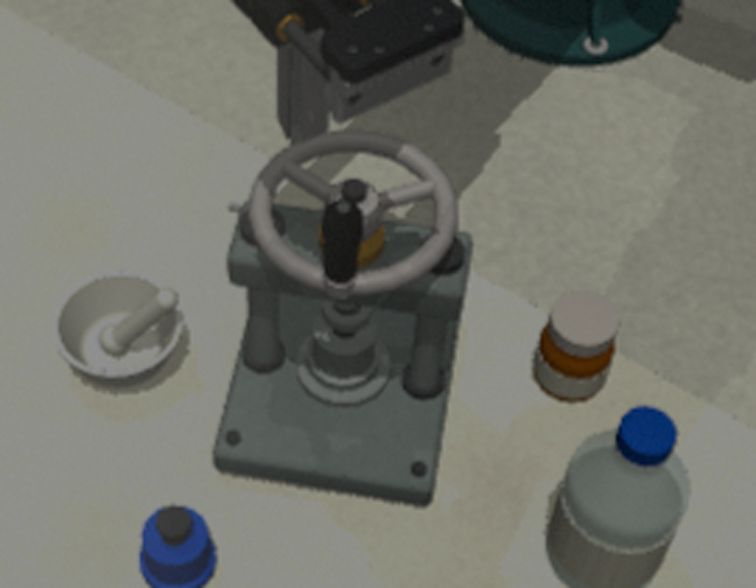

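The wrist picture shows the one black upright handle at (328,210), hub nut at (265,147), as predicted within 2 px; the blue and green objects are die look-alikes and play no part. Descend on its clockwise side.

Request:
jog_arm([
  [0,0,0,9,-7,0,0],
  [0,0,0,0,0,-35,0],
  [0,0,0,0,0,-39,0],
  [0,0,0,0,0,0,0],
  [0,0,0,0,0,0,0],
])

```text
time: 3.78
tool_pos: [0.5601, 0.0802, 0.3485]
ee_rot: [3.139, -0.001, 1.207]
wrist_force: [0.9, -0.8, 1.0]
width: 0.0005
```

```bash
python3 - <<'E'
import numpy as np
C=np.array([500.5,95]);p=C+59*np.array([np.cos(np.radians(-12)),np.sin(np.radians(-12))])
print(p)
q=np.round(p)
# box angles -12 -> ~ 361.3-? (handle 387 -lag 25.7=361)
for i,a in enumerate(np.arange(-6,351,6)):
    n=C+59*np.array([np.cos(np.radians(a)),np.sin(np.radians(a))]);d=np.round(n-q,1);q=q+d
    print(a,d.tolist(), end="\n" if i%12==11 else " ")
E
```

```text
[558.21070844  82.73321024]
-6 [1.2, 5.8] 0 [0.3, 6.2] 6 [-0.3, 6.2] 12 [-1.0, 6.1] 18 [-1.6, 5.9] 24 [-2.2, 5.8] 30 [-2.8, 5.5] 36 [-3.4, 5.2] 42 [-3.9, 4.8] 48 [-4.3, 4.3] 54 [-4.8, 3.9] 60 [-5.2, 3.4]
66 [-5.5, 2.8] 72 [-5.8, 2.2] 78 [-5.9, 1.6] 84 [-6.1, 1.0] 90 [-6.2, 0.3] 96 [-6.2, -0.3] 102 [-6.1, -1.0] 108 [-5.9, -1.6] 114 [-5.8, -2.2] 120 [-5.5, -2.8] 126 [-5.2, -3.4] 132 [-4.8, -3.9]
138 [-4.3, -4.3] 144 [-3.9, -4.8] 150 [-3.4, -5.2] 156 [-2.8, -5.5] 162 [-2.2, -5.8] 168 [-1.6, -5.9] 174 [-1.0, -6.1] 180 [-0.3, -6.2] 186 [0.3, -6.2] 192 [1.0, -6.1] 198 [1.6, -5.9] 204 [2.2, -5.8]
210 [2.8, -5.5] 216 [3.4, -5.2] 222 [3.9, -4.8] 228 [4.3, -4.3] 234 [4.8, -3.9] 240 [5.2, -3.4] 246 [5.5, -2.8] 252 [5.8, -2.2] 258 [5.9, -1.6] 264 [6.1, -1.0] 270 [6.2, -0.3] 276 [6.2, 0.3]
282 [6.1, 1.0] 288 [5.9, 1.6] 294 [5.8, 2.2] 300 [5.5, 2.8] 306 [5.2, 3.4] 312 [4.8, 3.9] 318 [4.3, 4.3] 324 [3.9, 4.8] 330 [3.4, 5.2] 336 [2.8, 5.5] 342 [2.2, 5.8] 348 [1.6, 5.9]
```

Request:
jog_arm([
  [0,0,0,-1,8.5,0,0],
  [0,0,0,0.3,6.2,0,0],
  [0,0,0,-0.3,6.2,0,0],
  [0,0,0,-1,6.1,0,0],
  [0,0,0,-1.6,5.9,0,0],
  [0,0,0,-2.2,5.8,0,0],
  [0,0,0,-2.8,5.5,0,0],
  [0,0,0,0,0,0,0],
])

```text
time: 4.78
tool_pos: [0.5525, 0.1245, 0.3488]
ee_rot: [3.135, -0.003, 1.207]
wrist_force: [4.6, -1.2, 4.0]
width: 0.0001
```

```bash
python3 - <<'E'
from h import *
import cv2
im=snapshot("wrist")
cv2.imwrite("pics/w2.png",im[:,:,::-1])
im=snapshot("scene");cv2.imwrite("pics/s3.png",cv2.resize(im[100:310,180:450,::-1],None,fx=2.8,fy=2.8,interpolation=2))
E
```

```text
(no output)
```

View pics/w2.png

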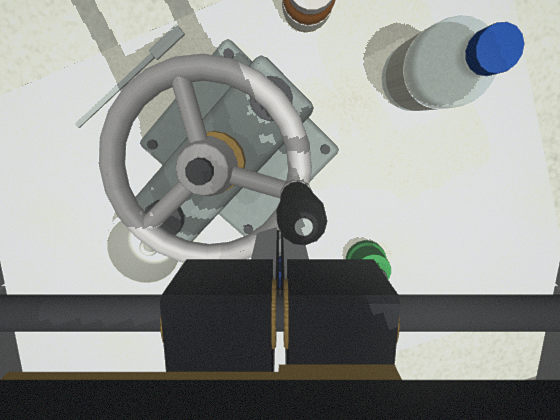

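View pics/s3.png

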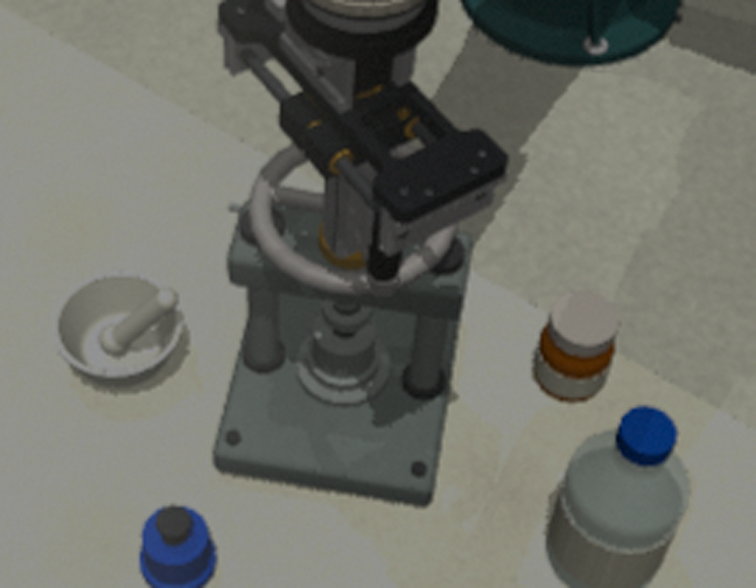

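The handle moves as intended (it shows at (302,222) in the wrist view with the fingers against it), with little force.

Request:
jog_arm([
  [0,0,0,-3.4,5.2,0,0],
  [0,0,0,-3.9,4.8,0,0],
  [0,0,0,-4.3,4.3,0,0],
  [0,0,0,-4.8,3.9,0,0],
  [0,0,0,-5.2,3.4,0,0],
  [0,0,0,-5.5,2.8,0,0],
  [0,0,0,-5.8,2.2,0,0],
  [0,0,0,-5.9,1.6,0,0],
  [0,0,0,-6.1,1.0,0,0],
  [0,0,0,-6.2,0.3,0,0],
  [0,0,0,-6.2,-0.3,0,0],
  [0,0,0,-6.1,-1.0,0,0],
])

```text
time: 6.38
tool_pos: [0.4894, 0.1526, 0.3487]
ee_rot: [3.135, -0.004, 1.207]
wrist_force: [6.2, 0.9, 3.7]
width: 0.0003
```

```bash
python3 - <<'E'
from h import *
import cv2
im=snapshot("wrist")
cv2.imwrite("pics/w3.png",im[:,:,::-1])
print(get_obs()["tool_pos"],get_obs()["wrist_torque"])
E
```

```text
[0.4885104  0.15273042 0.34868649] [ 0.13692115 -0.82435475  0.02061068]
```

View pics/w3.png

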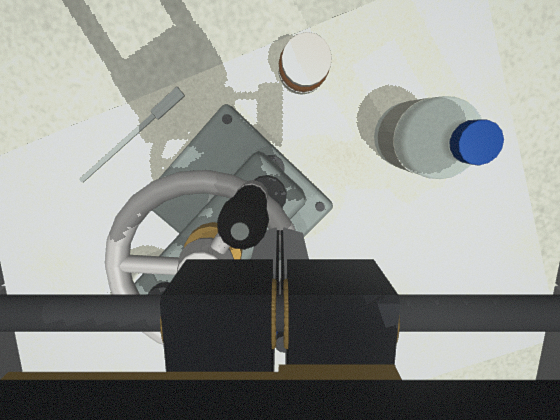

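Request:
jog_arm([
  [0,0,0,-5.9,-1.6,0,0],
  [0,0,0,-5.8,-2.2,0,0],
  [0,0,0,-5.5,-2.8,0,0],
  [0,0,0,-5.2,-3.4,0,0],
  [0,0,0,-4.8,-3.9,0,0],
  [0,0,0,-4.3,-4.3,0,0],
  [0,0,0,-3.9,-4.8,0,0],
  [0,0,0,-3.4,-5.2,0,0],
  [0,0,0,-2.8,-5.5,0,0],
  [0,0,0,-2.2,-5.8,0,0],
  [0,0,0,-1.6,-5.9,0,0],
  [0,0,0,-1.0,-6.1,0,0],
])

```text
time: 7.92
tool_pos: [0.4416, 0.1031, 0.3482]
ee_rot: [3.141, -0.007, 1.21]
wrist_force: [2.4, 7.3, 4.4]
width: 0.0004
```

Request:
jog_arm([
  [0,0,0,-0.3,-6.2,0,0],
  [0,0,0,0.3,-6.2,0,0],
  [0,0,0,1.0,-6.1,0,0],
  [0,0,0,1.6,-5.9,0,0],
  [0,0,0,2.2,-5.8,0,0],
])

```text
time: 8.55
tool_pos: [0.4445, 0.0722, 0.3473]
ee_rot: [-3.136, -0.002, 1.209]
wrist_force: [-5.0, 2.8, 4.8]
width: 0.0004
```

```bash
python3 - <<'E'
from h import *
import cv2
im=snapshot("wrist")
cv2.imwrite("pics/w4.png",im[:,:,::-1])
im=snapshot("scene");cv2.imwrite("pics/s4.png",cv2.resize(im[100:310,180:450,::-1],None,fx=2.8,fy=2.8,interpolation=2))
print(get_obs()["tool_pos"],get_obs()["wrist_torque"])
E
```

```text
[0.44480083 0.07148482 0.34689752] [ 0.39876421  0.70538241 -0.03065946]
```

View pics/w4.png

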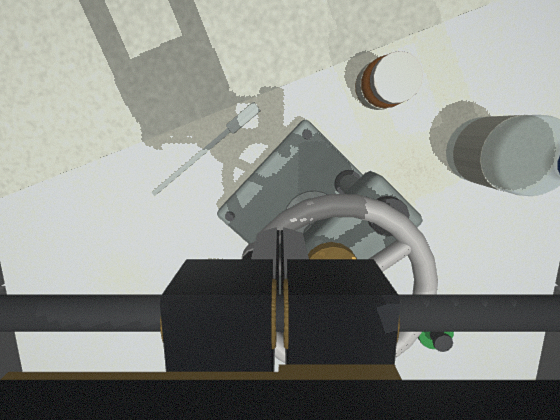

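View pics/s4.png

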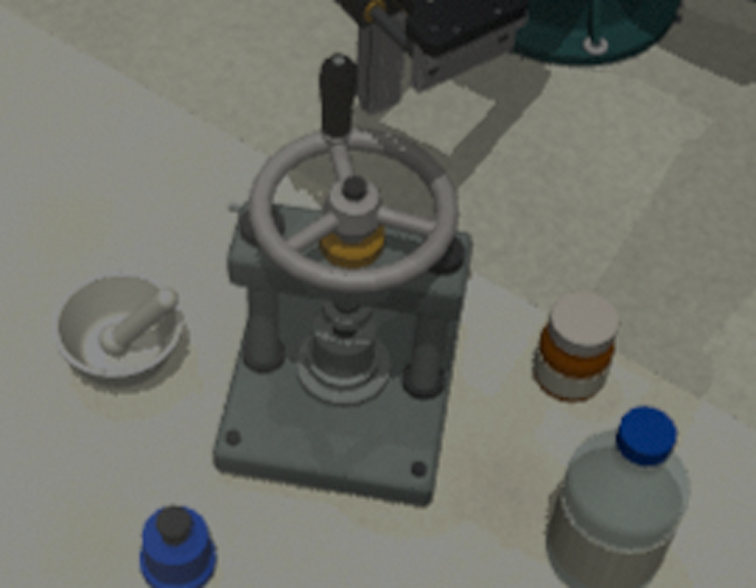

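Request:
jog_arm([
  [0,0,0,2.8,-5.5,0,0],
  [0,0,0,3.4,-5.2,0,0],
  [0,0,0,3.9,-4.8,0,0],
  [0,0,0,4.3,-4.3,0,0],
  [0,0,0,4.8,-3.9,0,0],
  [0,0,0,5.2,-3.4,0,0],
  [0,0,0,5.5,-2.8,0,0],
  [0,0,0,5.8,-2.2,0,0],
  [0,0,0,5.9,-1.6,0,0],
  [0,0,0,6.1,-1.0,0,0],
  [0,0,0,6.2,-0.3,0,0],
  [0,0,0,6.2,0.3,0,0],
])

```text
time: 10.15
tool_pos: [0.5042, 0.0373, 0.3468]
ee_rot: [-3.134, -0.0, 1.209]
wrist_force: [-7.6, 3.3, 5.1]
width: 0.0
```

```bash
python3 - <<'E'
from h import *
import cv2
im=snapshot("wrist")
cv2.imwrite("pics/w5.png",im[:,:,::-1])
im=snapshot("scene");cv2.imwrite("pics/s5.png",cv2.resize(im[100:310,180:450,::-1],None,fx=2.8,fy=2.8,interpolation=2))
print(get_obs()["tool_pos"],get_obs()["wrist_torque"])
E
```

```text
[0.50486404 0.03696824 0.34660456] [0.25670872 0.94040715 0.04902085]
```

View pics/s5.png

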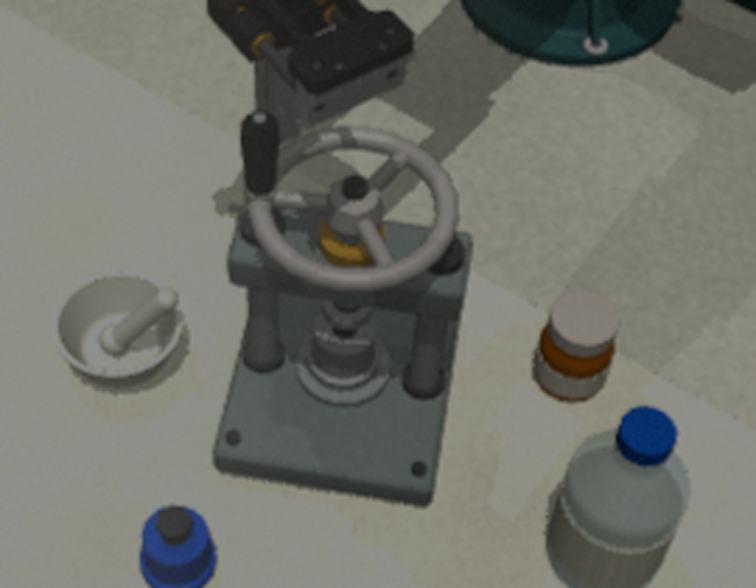

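Request:
jog_arm([
  [0,0,0,6.1,1.0,0,0],
  [0,0,0,5.9,1.6,0,0],
  [0,0,0,5.8,2.2,0,0],
  [0,0,0,5.5,2.8,0,0],
  [0,0,0,5.2,3.4,0,0],
  [0,0,0,4.8,3.9,0,0],
  [0,0,0,4.3,4.3,0,0],
  [0,0,0,3.9,4.8,0,0],
  [0,0,0,3.4,5.2,0,0],
  [0,0,0,2.8,5.5,0,0],
  [0,0,0,2.2,5.8,0,0],
  [0,0,0,0,0,0,0],
])

```text
time: 11.75
tool_pos: [0.5559, 0.0755, 0.3468]
ee_rot: [3.141, 0.003, 1.206]
wrist_force: [-1.9, -3.6, 3.4]
width: 0.0006
```

```bash
python3 - <<'E'
from h import *
import cv2
im=snapshot("wrist")
cv2.imwrite("pics/w6.png",im[:,:,::-1])
im=snapshot("scene");cv2.imwrite("pics/s6.png",im[:,:,::-1]);cv2.imwrite("pics/s6c.png",cv2.resize(im[120:330,180:450,::-1],None,fx=2.8,fy=2.8,interpolation=2))
print(get_obs()["tool_pos"],get_obs()["wrist_torque"])
for a in range(360,392,3):
    X=[.5005+.06*np.cos(np.radians(a)),.095+.06*np.sin(np.radians(a)),.287+.004*(a-27)/360]; print(a,proj("wrist",X).round(1),((proj("scene",X)+.5-[180,120])*2.8-.5).round())
E
```

```text
[0.55590239 0.07547979 0.34682301] [-0.81417303  0.33292274 -0.04111732]
360 [322.8 271.9] [297. 133.]
363 [329.5 269.4] [302. 135.]
366 [336.1 266.6] [306. 137.]
369 [342.5 263.4] [311. 139.]
372 [348.8 260. ] [316. 141.]
375 [355.  256.2] [321. 143.]
378 [360.9 252.1] [326. 144.]
381 [366.7 247.7] [331. 145.]
384 [372.4 243. ] [337. 146.]
387 [377.7 238. ] [342. 147.]
390 [382.9 232.8] [347. 148.]
```

View pics/s6c.png

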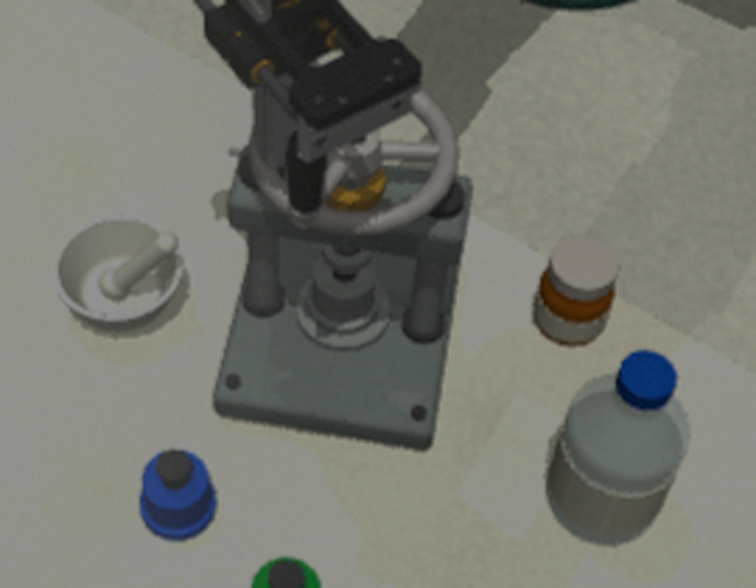

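View pics/w6.png

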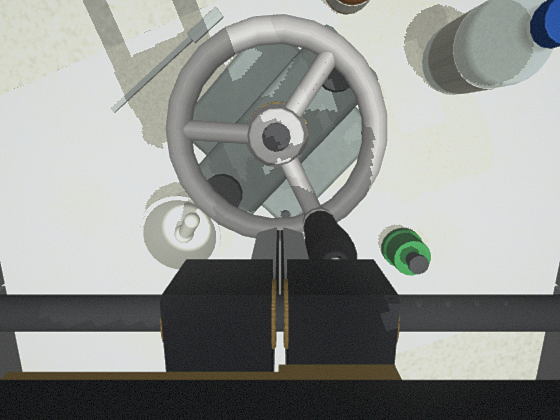

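Request:
jog_arm([
  [0,0,0,1.5,5.5,0,0],
  [0,0,0,1.2,5.5,0,0],
  [0,0,0,0.8,5,0,0],
  [0,0,0,0,0,0,0],
  [0,0,0,0,-6,0,0],
  [0,0,0,0,-8,0,0],
  [0,0,0,0,-6,20,0],
  [0,0,0,0,0,54,0],
  [0,0,0,-5,12,0,0],
  [0,0,0,0,0,0,0],
  [0,0,0,0,0,0,0],
])

```text
time: 13.22
tool_pos: [0.5544, 0.0846, 0.4185]
ee_rot: [-3.138, 0.001, 1.207]
wrist_force: [0.4, 0.2, 0.5]
width: 0.0003
```

```bash
cat > m.py <<'E'
from h import *
import cv2,sys
k=sys.argv[1]
o=get_obs()
im=snapshot("wrist");c=get_calibration("wrist");cv2.imwrite(f"pics/w{k}.png",im[:,:,::-1])
u0=cv2.resize(im[150:270,230:390,::-1],None,fx=4,fy=4,interpolation=2);cv2.imwrite(f"pics/wc{k}.png",u0)
im=snapshot("scene");cv2.imwrite(f"pics/s{k}.png",im[:,:,::-1]);cv2.imwrite(f"pics/sc{k}.png",cv2.resize(im[120:330,180:450,::-1],None,fx=2.8,fy=2.8,interpolation=2))
print(o["time"],o["tool_pos"],o["wrist_force"])
for a in range(378,394,3):
    X=[.5005+.06*np.cos(np.radians(a)),.095+.06*np.sin(np.radians(a)),.287+.004*(a-27)/360]; print(a,((proj("wrist",X)+.5-[230,150])*4-.5).round(1),((proj("scene",X)+.5-[180,120])*2.8-.5).round())
E
python3 m.py 7
```

```text
13.225 [0.554399   0.08455444 0.41852317] [0.38175249 0.20075629 0.46484145]
378 [370.2 273.5] [326. 144.]
381 [385.4 261.4] [331. 145.]
384 [400.  248.5] [337. 146.]
387 [414.  234.8] [342. 147.]
390 [427.3 220.4] [347. 148.]
393 [440.  205.3] [353. 148.]
```

View pics/sc7.png

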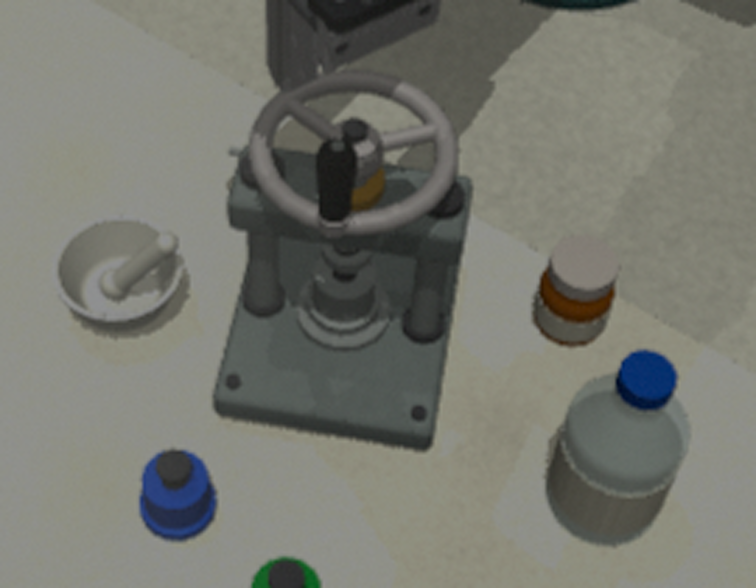

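View pics/wc7.png

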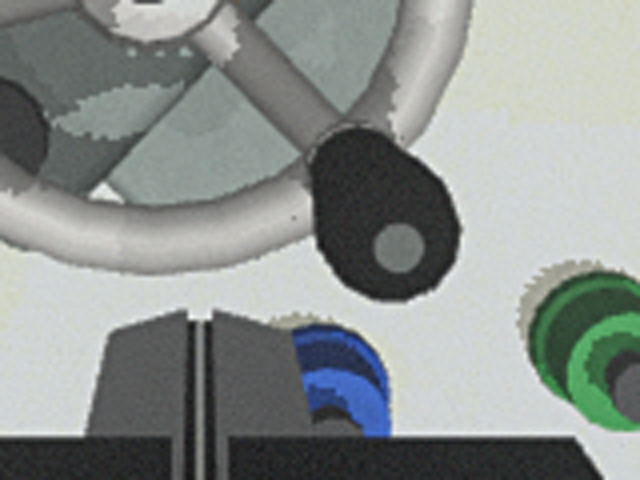

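```bash
cat > ang.py <<'E'
from h import *
import cv2
def pin(im,guess):
    # grey disc inside the black handle: bright blob within dark region
    x,y=[int(round(v)) for v in guess];w=im[y-12:y+13,x-12:x+13].astype(float).mean(2)
    m=((w>60)&(w<200)).astype(np.uint8);n,l,s,ce=cv2.connectedComponentsWithStats(m,connectivity=4)
    best=[(np.hypot(*(ce[i]-12)),s[i,4],ce[i]) for i in range(1,n) if 15<s[i,4]<200 and s[i,0]>0 and s[i,1]>0 and s[i,0]+s[i,2]<25 and s[i,1]+s[i,3]<25]
    b=min(best,key=lambda q:q[0]);return np.array([x-12,y-12])+b[2],b[1]
def angle(im,c,z,guess):
    p,a=pin(im,guess);X=ray("",p[0],p[1],z,c);d=X[:2]-[.5005,.095]
    return np.degrees(np.arctan2(d[1],d[0])),np.hypot(*d),p,a
E
python3 - <<'E'
from ang import *
c=np.load("pics/w.npy",allow_pickle=True).item()
im=cv2.imread("pics/w1.png");print(angle(im,c,.287,(329,213)))
im=cv2.imread("pics/w7.png");print(angle(im,get_calibration("wrist"),.291,(330,212)))
for f,g in(("s7",(300.3,172)),("scene0",(302.5,173)),):
    pass
E
```

```text
(np.float64(27.82617386915417), np.float64(0.05990107402781893), array([328.97637795, 213.45669291]), np.int32(127))
(np.float64(23.894553760971647), np.float64(0.059597422015939566), array([329.08208955, 211.44776119]), np.int32(134))
```

Request:
jog_arm([
  [0,0,0,5,-8,0,0],
  [0,0,0,0,0,-36,0],
  [0,0,0,0,0,-36,0],
  [0,0,0,0,0,0,0],
  [0,0,0,0,0,0,0],
])

```text
time: 13.95
tool_pos: [0.5601, 0.0762, 0.35]
ee_rot: [3.14, -0.001, 1.207]
wrist_force: [-0.7, -0.0, 0.2]
width: 0.0001
```

Request:
jog_arm([
  [0,0,0,0,5,0,0],
  [0,0,0,0,5,0,0],
  [0,0,0,0,4.5,0,0],
  [0,0,0,0,2,0,0],
  [0,0,0,0,2,0,0],
  [0,0,0,0,0,0,0],
  [0,0,0,0,0,0,0],
])

```text
time: 14.82
tool_pos: [0.5599, 0.094, 0.3495]
ee_rot: [3.139, 0.001, 1.206]
wrist_force: [0.8, -4.8, 3.5]
width: 0.0005
```

```bash
python3 m.py 8 | head -1
```

```text
14.825 [0.55991105 0.09400561 0.34951666] [ 0.75296853 -4.8119571   3.540782  ]
```

View pics/w8.png

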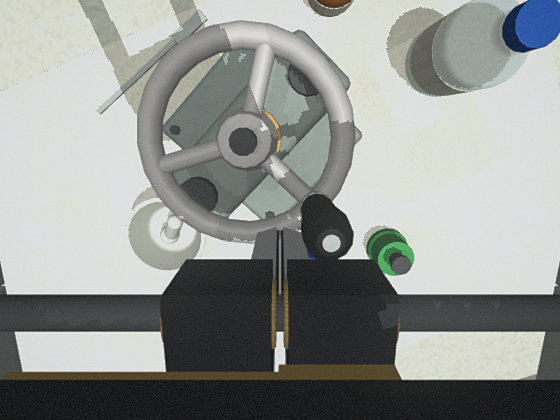

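```bash
python3 - <<'E'
from ang import *
im=cv2.imread("pics/w8.png");c=get_calibration("wrist")
w=im[228:258,316:346].astype(float).mean(2);m=(w>110).astype(np.uint8)
n,l,s,ce=cv2.connectedComponentsWithStats(m,connectivity=4);
for i in range(1,n):
  if s[i,4]>20:
    p=ce[i]+[316,228];d=ray("",*p,.291,c)[:2]-[.5005,.095];print(s[i],p,np.degrees(np.arctan2(d[1],d[0])),np.hypot(*d))
E
```

```text
[  6   7  19  17 255] [331.10196078 242.92156863] 26.177273503679647 0.05975749496814358
```

Request:
jog_arm([
  [0,0,0,0,1,0,0],
  [0,0,0,0,0.7,0,0],
  [0,0,0,0,0,0,0],
  [0,0,0,0,0,0,0],
  [0,0,0,0,-6,0,0],
  [0,0,0,0,-8,0,0],
  [0,0,0,0,-6,20,0],
  [0,0,0,0,0,50,0],
  [0,0,0,-10,12,0,0],
  [0,0,0,0,0,0,0],
  [0,0,0,0,0,0,0],
])

```text
time: 16.3
tool_pos: [0.5494, 0.0888, 0.4168]
ee_rot: [-3.139, 0.001, 1.207]
wrist_force: [-0.9, -0.5, 1.2]
width: 0.0005
```

```bash
python3 m.py 9 | head -1; python3 - <<'E'
from ang import *
im=cv2.imread("pics/w9.png");print(angle(im,get_calibration("wrist"),.291,proj("wrist",[.5535,.1225,.291])))
E
```

```text
16.3 [0.54938306 0.08878839 0.41677029] [-0.93030971 -0.51142451  1.20172752]
(np.float64(27.800296676831504), np.float64(0.059778116364338066), array([330.51470588, 217.13235294]), np.int32(136))
```

View pics/wc9.png

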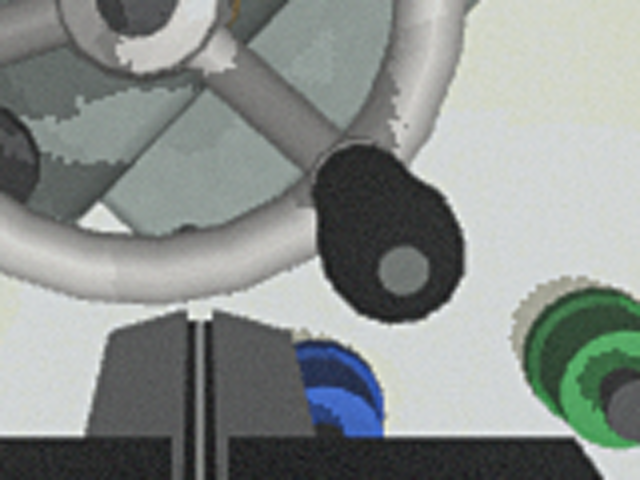

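View pics/sc9.png

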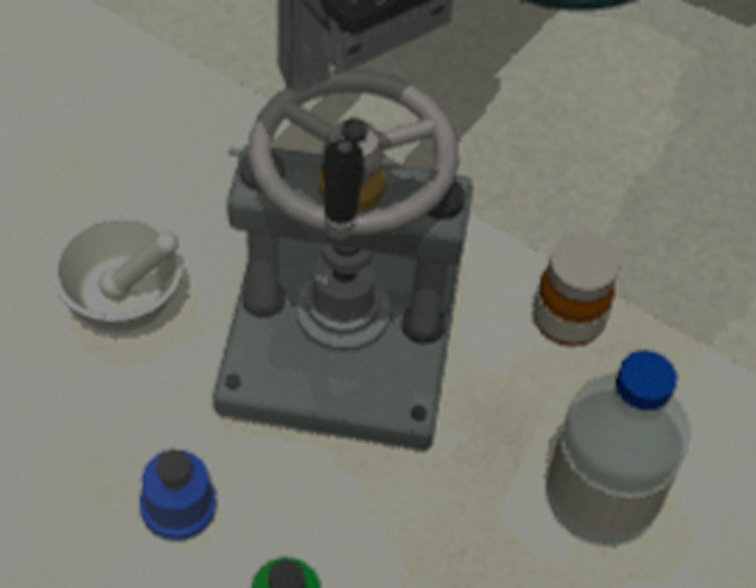

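Request:
jog_arm([
  [0,0,0,0,0,30,0],
  [0,0,0,0,0,20,0],
  [0,0,0,0,0,0,0],
  [0,0,0,0,0,0,0],
])

```text
time: 16.9
tool_pos: [0.5497, 0.0886, 0.4671]
ee_rot: [-3.14, 0.001, 1.207]
wrist_force: [-0.1, -0.3, 0.0]
width: 0.0005
```

```bash
python3 -c "
from bench import *
print(get_obs()['wrist_force'],close_job())"
```

```text
the job is handed in; nothing more can be done
[-0.11254335 -0.28728283  0.01343597] None
```

I backed the press off one full turn counter-clockwise by pushing the handle round with the outside of the closed fingers. I then corrected the last few degrees, lifted clear and handed the job in at about 17 s.

- **Final angle:** in the wrist camera the handle was at 27.83° at the start and 27.80° at the end, allowing for the 4 mm rise. I watched most of the turn in the pictures, so this is one full turn and not zero or two.
- **Forces:** the wrist force read at the end of each move stayed below about 10 N, and was near zero at hand-in.
- **Other things on the bench:** in the last scene picture the die, jar, bottle, mortar and look-alikes looked unmoved. I last saw the spatula in the wrist view before the final nudge and did not compare its position. No checks disagreed.

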